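# Close the dust-extractor filter box

### The arm

A 6-joint arm with a two-finger parallel gripper is mounted at the origin on the work surface. World frame = base frame: x ahead of the robot, y to its left, z up, the work surface at z = 0. Lengths are in m, angles in rad, forces in N, time in s.
With the tool pointing down it reaches from about 0.325 to 0.75 m from the base axis. Payload 7.6 kg.
Tool frame: the origin (TCP) lies midway between the tips of the shut fingers; the grasp point (between the pads) lies 19 mm behind it (tcp_to_grasp is the z of the grasp point in the tool frame, in m); z points along the fingers, y is the line along which they close (so a half turn about z gives the same grasp; the last joint's range is limited). The gripper opens to 85 mm and grips with 20 to 120 N. Pads are 22 mm wide; open, the fingers measure 114 mm over their backs; the gripper's body (76 mm by 85 mm) begins 54 mm behind the grasp point. The pads swing forward as they close: fully open they stand 13 mm farther back than shut.
Start: joints at [-1.284, 0.052, 1.401, -0, 1.689, -0.07], TCP at [0.183, -0.492, 0.231] pointing down, gripper open.
Joint ranges: [-2.9, 2.9], [-0.91, 2.17], [0.12, 2.37], [-1.06, 4.2], [0.26, 2.73], [-2.93, 2.93]. Speed limits (rad/s): [2.57, 2.57, 3.01, 3.14, 3.14, 3.14].

### API

Orientations are given as a 3x3 rotation matrix whose columns are the frame's x, y, z axes.
In Python, from plant import move_to, move_straight, movej, gripper_to, wait, solve_ik, get_obs, grab_frame, calibration, MotionError, sign_off, look_for, regions_of, tcp_to_grasp gives the robot as it stands. Calls block until the motion is done:
- move_to(position, orientation): joint-space move of the TCP to a pose.
- move_straight(position, orientation=None, velocity=0.15): straight line of the TCP; orientation=None keeps the orientation; velocity is the mean speed in m/s.
- movej(angles): joint-space move.
- gripper_to(opening, effort=None): finger opening in m; effort is the grip in N (None keeps the last); returns when the fingers have stopped.
- wait(seconds).
- solve_ik(position, orientation): joint angles nearest the present ones, or None.
- get_obs(): the state.
- grab_frame(name): name is "scene" or "top" or "wrist"; returns (picture, depth): 480x640x3 uint8, red, green, blue; 480x640 float32, m along the optical axis (not along the pixel's ray), 0 where there is no reading.
- calibration(name): a dict with "K" (3x3 intrinsics, pixels), "k1" (the pictures are not rectified: a ray, as slopes to the right and down, at radius r is drawn at 1 + k1 r^2 times it, then the intrinsics apply), "rvec" (rotation vector, rad) and "tvec" (3), from world to camera coordinates, as OpenCV has them; the wrist camera has in their place "T_tool_cam" (4x4, takes a point from camera to tool coordinates, whose origin is the TCP and whose axes are the flange's). Camera axes: x right, y down, z forward; pixel columns grow to the right and rows downward; lengths in m; the calibration is good to about 2 mm. A picture is of the moment at which its call begins: read the wrist's pose just before it. calibration takes no time and is no camera call.
A pose or a line that the arm cannot do raises MotionError and nothing moves.
- sign_off(): hands the job in; it is judged then, once.
Trained networks look in the newest picture that a camera, given by its name, has taken for a name from the list of things; names that differ only in an ending like _2 or _b are one class to them, and where a whole thing is asked for, a point or a joint stands for the part that bears it (a point fixed in the world has none). Each returns a list of dicts, best first, with "p" (0 to 1); they miss things now and then, are a little off and sometimes report something else, mostly with a low value. They report only what shows in the picture. A call takes as long as a camera call. They do not tell look-alikes from the thing itself.
- look_for(camera, thing): "position" ([row, column] in pixels, amid what is visible of it).
- regions_of(camera, thing): "region" (480x640 bool, what is visible of it) and "position" ([row, column] in pixels, amid what is visible of it).
The state is a dict: "time_s": time; "joints": joint angles; "joint_velocities": joint speeds; "effort": joint torques, N m; "tool_pos": TCP position; "orientation": TCP orientation; "wrist_force": force on the tool from outside, world axes, zero at the start; "wrist_torque": the same for the moment, N m; "opening": finger opening in m; "grasp_force": force on a finger pad.
Only numpy, scipy, OpenCV 4.12 (cv2) and the standard library are available. Lean on these libraries where they do the work, as an engineer would, in place of code of your own. Each camera call takes 0.05 s, during which the arm holds its last target. There are 200 camera calls.

### The job

Close the open filter box of the dust extractor with the longer of the two metal covers with black grips lying beside it: tilt it so that its edge farther from the grip goes down and in under the box's steel lip, then, with that edge still under the lip, lower the other edge until the cover lies flat inside the rim, and let go. Leave the shorter cover lying where it is.

Things in the scene. Friction and masses are not known exactly. Their poses are not given: they have to be found in the camera images.
- filter_box: Fixed grey box, 220 (x) x 174 (y) mm, yaw up to 23 deg. Origin: centre of underside. In its open top a ledge at z 80 all round, x -102 to 102, y -79 to 79, inside an 8 mm rim with top at z 102 (+x end and sides). Steel lip over the -x end (robot's side). Home: cover flat on the ledge, -x edge under the lip; play 24 mm in x, 28 in y. Goes in only tilted. Spigot on +x end, below the rim.
- lip_edge (a point): Middle of the lip's free lower edge, at (-58, 0, 106) mm in the box frame. The lip roofs the tray's -x end over its whole width: x -110 to -58, underside 106 (26 mm above the ledge), top 111; the slot under it is 44 mm deep, to the end wall at x = -102. Axes as the box.
- long_cover: Cover to fit: loose flat aluminium plate 180 (x) x 130 (y) x 6 mm, 0.2 to 0.4 kg, flat on the bench left or right of the box, -x edge towards the robot, yaw up to 29 deg. Origin: centre of underside. Black upright grip bar, 14 (x) x 70 (y) mm, centred at x = +20, y = 0, top 48 mm above the underside. Its -x edge, 110 mm from the grip, goes under the lip.
- short_cover: Leave it lying: same kind of cover and grip (grip at x = +10), but only 110 (x) x 130 (y) x 6 mm, on the other side of the box. Origin: centre of underside.
Not all that is in view belongs to the job. Leave any blue or red look-alike of the long_cover alone.

How it is judged:
By the outcome, as a careful person would: the job done as asked, in the order asked, and still so for the second after the job is handed in, with the robot touching nothing.
It also fails if it takes over 43 s, if anything falls off the work surface, if the arm or the gripper's body presses on something with over 40 N, if the wrist force passes 120 N, or if a joint passes its speed limit or range.

## Working session

There is one attempt and no reset: what is moved stays moved. The work goes in short steps, each a Python script; the robot and the scene stay as the last script left them, time stands still between calls to the robot, and variables do not carry over. Pictures are saved under pics/ and viewed, at most 10 in all, crops included, and the job is handed in when it is done.

```bash
mkdir -p pics; ls
python3 - <<'E'
from plant import *
import cv2,numpy as np
for n in("top","scene"):
    im,d=grab_frame(n); cv2.imwrite(f"pics/{n}0.png",im[:,:,::-1]); np.savez(f"{n}0.npz",im=im,d=d)
    c=calibration(n); print(n,c)
    for t in("long_cover","short_cover","filter_box"):
        print(t,[(np.round(r["position"]),round(r["p"],2)) for r in look_for(n,t)])
print(get_obs()["time_s"],tcp_to_grasp, calibration("wrist"))
E
```

```text
pics
top {'K': array([[542.50934727,   0.        , 316.37835642],
       [  0.        , 542.50934727, 236.37916045],
       [  0.        ,   0.        ,   1.        ]]), 'k1': -0.05844577948950034, 'rvec': array([ 2.14218592, -2.20297567,  0.1342217 ]), 'tvec': array([-0.11873968,  0.42071147,  1.34090095])}
long_cover [(array([207., 404.]), 0.97), (array([202., 488.]), 0.72), (array([305., 439.]), 0.62), (array([287., 201.]), 0.58), (array([194., 141.]), 0.19)]
short_cover [(array([193., 141.]), 0.91)]
filter_box [(array([191., 258.]), 0.77)]
scene {'K': array([[585.9159147 ,   0.        , 330.24481744],
       [  0.        , 585.9159147 , 238.7085561 ],
       [  0.        ,   0.        ,   1.        ]]), 'k1': -0.1532361009282036, 'rvec': array([ 1.68496363,  2.16123076, -0.59976036]), 'tvec': array([ 0.22780945, -0.26936038,  1.55069473])}
long_cover [(array([269., 225.]), 0.92), (array([247., 464.]), 0.85), (array([177., 232.]), 0.8), (array([247., 137.]), 0.63)]
short_cover [(array([352., 515.]), 0.95)]
filter_box [(array([308., 377.]), 0.78)]
0.4 -0.0187 {'K': array([[427.60279272,   0.        , 322.54653955],
       [  0.        , 427.60279272, 236.40417192],
       [  0.        ,   0.        ,   1.        ]]), 'k1': -0.08365335529405458, 'T_tool_cam': array([[ 4.42161912e-04, -9.44912378e-01, -3.27323086e-01,
         8.43037362e-02],
       [ 9.99999531e-01,  6.99762127e-04, -6.69223162e-04,
        -7.11036173e-04],
       [ 8.61405548e-04, -3.27322637e-01,  9.44912244e-01,
        -1.42400097e-01],
       [ 0.00000000e+00,  0.00000000e+00,  0.00000000e+00,
         1.00000000e+00]])}
```

View pics/top0.png

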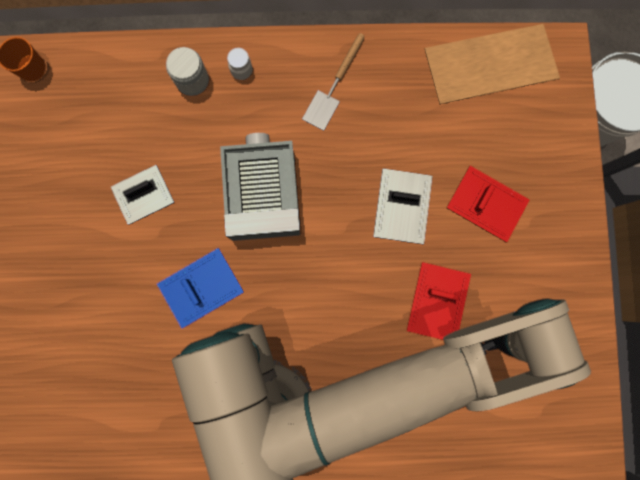

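View pics/scene0.png

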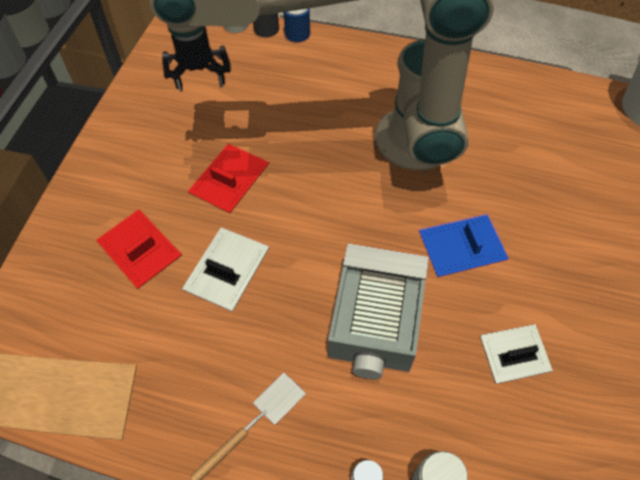

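The top view shows the possible covers at (row, col): bare metal (207,404), red (202,488), red (305,439), blue (287,201) and a shorter bare metal one at (194,141). I choose (207,404), which is longer, bare aluminium and has a black grip. The box is at (191,258) with its lip at row 222.

```bash
cat > h.py <<'E'
from plant import *
import cv2,numpy as np
from scipy.spatial.transform import Rotation as R
def cam(n,obs=None):
    c=calibration(n)
    if n=="wrist":
        T=np.eye(4);T[:3,:3]=obs["orientation"];T[:3,3]=obs["tool_pos"];T=T@c["T_tool_cam"]
    else:
        E=np.eye(4);E[:3,:3]=cv2.Rodrigues(c["rvec"])[0];E[:3,3]=c["tvec"];T=np.linalg.inv(E)
    return c,T
def cloud(d,c,T):
    v,u=np.mgrid[:480,:640].astype(float);K=c["K"]
    p=np.stack([u,v],-1).reshape(-1,1,2)
    s=cv2.undistortPoints(p,K,np.array([c["k1"],0,0,0.])).reshape(480,640,2)
    P=np.dstack([s*d[...,None],d])
    return P@T[:3,:3].T+T[:3,3]
def rect(P):
    (cx,cy),(w,h),a=cv2.minAreaRect((P[:,:2]*1000).astype(np.float32))
    if w<h:w,h,a=h,w,a+90
    return np.round([cx,cy,w,h,(a+90)%180-90],1)
E
python3 - <<'E'
from h import *
z=np.load("top0.npz");c,T=cam("top");P=cloud(z["d"],c,T)
im,d=z["im"],z["d"]
cv2.imwrite("pics/crop0.png",cv2.resize(im[120:270,200:460][:,:,::-1],None,fx=3,fy=3,interpolation=cv2.INTER_CUBIC))
grab_frame("top")
for t,px in(("long_cover",(207,404)),("short_cover",(193,141)),("filter_box",(191,258))):
    for r in regions_of("top",t):
        if np.hypot(*(np.array(r["position"])-px))<25:
            m=r["region"]&(d>0);Q=P[m];print(t,r["p"],m.sum(),np.percentile(Q[:,2]*1000,[1,10,50,90,99]).round(1))
            np.save(t+".npy",m)
            if t!="filter_box":
                print(rect(Q[Q[:,2]<.02]));g=Q[(Q[:,2]>.03)];print("grip",len(g),rect(g), g[:,2].max())
                u=m&(im.max(2)<70);print("dark",rect(P[u]),P[u].mean(0))
            else:
                for a,b in((.09,.107),(.107,.12),(.09,.13),(.07,.09)):
                    g=Q[(Q[:,2]>a)&(Q[:,2]<b)];print(a,b,len(g),rect(g),g.mean(0).round(4))
            break
E
```

```text
long_cover 0.57 3532 [-1.5  2.1  6.  11.1 48.8]
[ 495.  -358.3  185.9  134.7  -10.2]
grip 189 [ 512.1 -359.    69.9   15.8   81.3] 0.054422010764132445
dark [ 510.5 -358.    78.3   22.7   77. ] [ 0.50847011 -0.35502639  0.02890165]
short_cover 0.95 2102 [-0.3  2.9  6.9 30.8 50.6]
[543.  316.2 129.8 116.6 -65.9]
grip 212 [549.8 319.9  71.3  16.2 -63.7] 0.05541583716091325
dark [547.8 318.6  78.2  25.3 -61.2] [0.54648935 0.3153331  0.02738922]
filter_box 0.63 7239 [  7.5  55.9  79.8 111.4 115.4]
0.09 0.107 944 [530.1   5.4 222.5 175.5   3.2] [0.5592 0.0098 0.1012]
0.107 0.12 1529 [528.6   4.7 219.1 174.4   3.2] [4.463e-01 2.000e-04 1.113e-01]
0.09 0.13 2473 [530.    5.3 222.5 175.5   3.3] [0.4894 0.0039 0.1075]
0.07 0.09 2431 [546.7   4.1 256.5 173.    2.6] [0.5674 0.009  0.0792]
```

View pics/crop0.png

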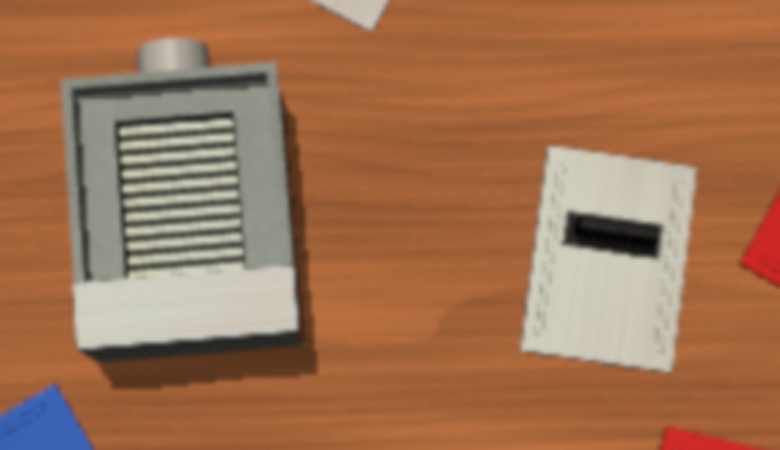

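The crop confirms that (207,404) is the long cover: bare aluminium, with the black grip nearer the far edge. Next I'll check reachability and take a close wrist look.

```bash
cat >> h.py <<'E'
def ori(yaw,tilt,s):
    B=R.from_euler("z",yaw,degrees=True)*R.from_euler("y",-tilt,degrees=True)
    u,v,n=B.as_matrix().T
    return np.column_stack([s*v,s*u,-n]),B.as_matrix()
H=.012  # TCP height over cover underside in the grasp
def tcp(box,yawb,xc_edge,ze,tilt,s,gy=0.,gx=.02,h=H):
    """TCP pose with cover's -x lower edge at (xc_edge,ze) in box frame"""
    O,B=ori(yawb,tilt,s); Z=R.from_euler("z",yawb,degrees=True).as_matrix()
    e=np.array([box[0],box[1],0])+Z@[xc_edge,0,ze]
    return e+B@[.09+gx,gy,h],O
E
python3 - <<'E'
from h import *
box=(.530,.0053);cv=(.5145,-.3605)
for s in(1,-1):
    O,_=ori(-9.5,0,s)
    L=[solve_ik([*cv,z],O) for z in(.16,.012)]+[solve_ik(*tcp(box,3.3,x,z,t,s)) for x,z,t in((-.045,.16,16),(-.045,.09,16),(-.092,.083,16),(-.092,.08,0),(-.092,.2,0))]
    print(s);[print(None if q is None else np.round(q,2)) for q in L]
s=1
O,_=ori(-9.5,0,s); 
if solve_ik([*cv,.16],O) is None: s=-1;O,_=ori(-9.5,0,s)
move_to([*cv,.17],O)
o=get_obs();im,d=grab_frame("wrist");cv2.imwrite("pics/w1.png",im[:,:,::-1]);np.savez("w1.npz",im=im,d=d,p=o["tool_pos"],O=o["orientation"])
c,T=cam("wrist",o);P=cloud(d,c,T);print(o["time_s"],o["opening"])
r=[r for r in regions_of("wrist","long_cover")]
print([(x["position"],x["p"],x["region"].sum()) for x in r])
m=r[0]["region"]&(d>0);Q=P[m];print(np.percentile(Q[:,2]*1e3,[1,10,50,90,99]))
print(rect(Q[Q[:,2]<.015]));g=Q[(Q[:,2]>.04)];print("grip",len(g),rect(g))
E
```

```text
1
[-0.67  0.37  1.17 -0.    1.59 -0.5 ]
[-0.67  0.51  1.31 -0.    1.33 -0.5 ]
[-0.06  0.03  1.51  0.03  1.33 -0.13]
[-0.06  0.07  1.6   0.04  1.19 -0.13]
[-0.08 -0.05  1.74  0.04  1.18 -0.14]
[-0.06  0.21  1.52 -0.    1.42 -0.11]
[-0.06  0.12  1.36 -0.    1.65 -0.11]
-1
[-0.67  0.37  1.17 -0.    1.59  2.64]
[-0.67  0.51  1.31 -0.    1.33  2.64]
None
None
None
None
None
1.9583 0.08560308142374627
[([199.9, 298.5], 0.81, np.int64(40793)), ([408.1, 349.5], 0.77, np.int64(15273)), ([335.2, 61.1], 0.59, np.int64(16257))]
[ 3.99981853  4.97189117  6.02506721  7.54977628 48.21034949]
[ 494.5 -358.1  185.2  134.1  -10.1]
grip 2141 [ 515.3 -359.9   70.1   13.4   80.1]
```

Run:
```python
from h import *
O,_=ori(-10,0,1);cv=[.5150,-.3603]
move_to([*cv,.08],O);move_straight([*cv,H],O,.08)
print("down",np.round(get_obs()["wrist_force"],1),get_obs()["tool_pos"])
gripper_to(.0,60)
o=get_obs();print(o["opening"],o["grasp_force"],np.round(o["wrist_force"],1))
move_straight([*cv,.10],O,.15)
move_to([*cv[:1],cv[1]+.02,.24],O)
wait(.1);o=get_obs();im,d=grab_frame("wrist");cv2.imwrite("pics/w2.png",im[:,:,::-1])
print(o["time_s"],o["opening"],np.round(o["wrist_force"],1),o["tool_pos"])
c,T=cam("wrist",o);P=(cloud(d,c,T)-o["tool_pos"])@o["orientation"]
for r in regions_of("wrist","long_cover")[:2]:
    m=r["region"]&(d>0);Q=P[m];Q=Q[abs(Q[:,2]-.006)<.012];print(r["p"],len(Q),rect(Q))
    A=np.c_[Q[:,:2],np.ones(len(Q))];print(np.linalg.lstsq(A,Q[:,2],rcond=None)[0])
```

```text
down [0.3 0.3 0.9] [ 0.51537848 -0.36060639  0.012718  ]
0.013271630845052349 59.01305794715881 [0.5 1.  2. ]
5.6167 0.013267615619895718 [-0.5  0.6 -3.7] [ 0.51406602 -0.3399565   0.23555451]
0.86 95818 [ 1.000e-01 -2.050e+01  1.808e+02  1.309e+02  9.000e+01]
[-0.0021049   0.00101682  0.00629591]
0.75 6 [-64.4  11.    2.3   0.4  78.3]
[-0.99966557 -0.00402162 -0.0577597 ]
```

View pics/w2.png

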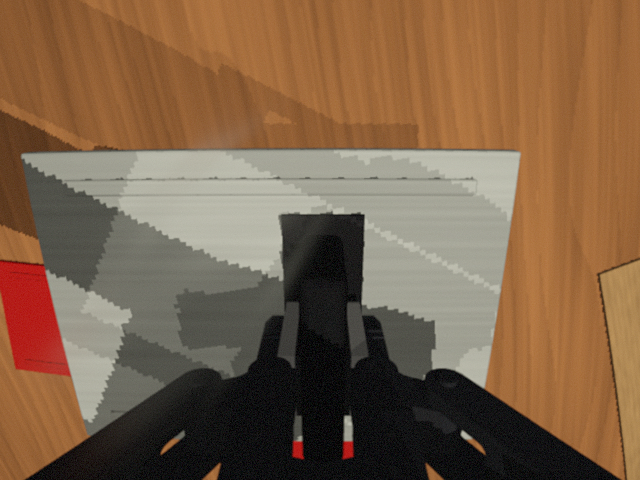

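The cover is held square: its plate fills columns 22–520, and its centre is 20.5 mm behind the grip as expected. I'll tilt it, carry it across and enter.

```bash
cat >> h.py <<'E'
BOX=(.530,.0053);YB=3.3
def where(o):
    "edge (x,y,z) in box frame, mm, and tilt"
    B=np.column_stack([o["orientation"][:,1],o["orientation"][:,0],-o["orientation"][:,2]])
    e=np.array(o["tool_pos"])-B@[.1105,0,.0125]
    Z=R.from_euler("z",YB,degrees=True).as_matrix()
    return np.round(1000*(Z.T@(e-[*BOX,0])),1),round(np.degrees(np.arcsin(B[2,0])),1)
E
python3 - <<'E'
from h import *
move_to(*tcp(BOX,YB,-.042,.16,16,1,gx=.0205,h=.0125));wait(.2)
o=get_obs();print(o["time_s"],where(o))
move_straight(*tcp(BOX,YB,-.042,.092,16,1,gx=.0205,h=.0125),velocity=.1);wait(.2)
o=get_obs();print(o["time_s"],where(o),np.round(o["wrist_force"],1))
for n in("top","scene"):
    im,d=grab_frame(n);cv2.imwrite(f"pics/{n}3.png",im[:,:,::-1]);np.savez(n+"3.npz",im=im,d=d)
cv2.imwrite("pics/s3.png",cv2.resize(cv2.imread("pics/scene3.png")[180:400,270:500],None,fx=2.6,fy=2.6))
E
```

```text
7.2583 (array([-41.9,  -0.9, 160.1]), np.float64(16.0))
8.2917 (array([-41.5,  -0. ,  92.8]), np.float64(16.1)) [-0.7 -0.5 -3.6]
```

View pics/s3.png

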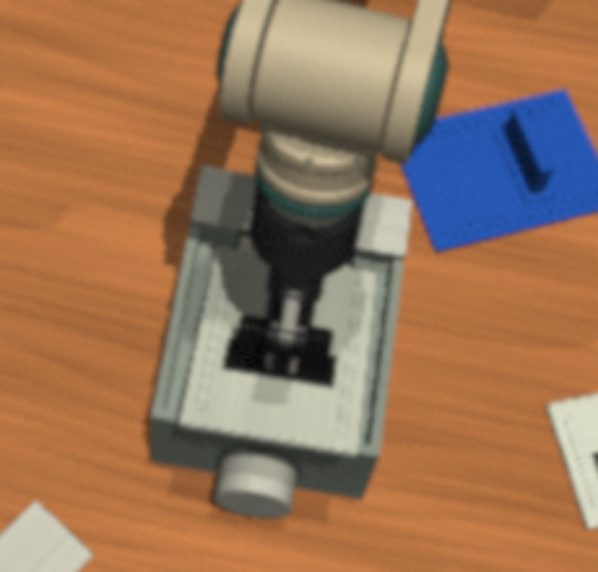

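The crop shows the tilted cover inside the side walls, with its edge just ahead of the lip. I'll slide it under, then lower the other edge about the tucked edge.

Run:
```python
from h import *
def go(x,z,t,v):
    move_straight(*tcp(BOX,YB,x,z,t,1,gx=.0205,h=.0125),velocity=v)
    o=get_obs();f=np.array(o["wrist_force"]);print(round(o["time_s"],2),where(o),np.round(f,1),round(o["opening"],4))
    return np.linalg.norm(f-[-.7,-.5,-3.6])<15
st=[(-.06,.088,16,.06),(-.078,.085,16,.06),(-.092,.084,16,.06)]+[(-.092,.0838-.003*k/5,16-16*k/5,.05) for k in range(1,6)]
for a in st:
    if not go(*a): print("STOP",a);break
wait(.2);o=get_obs();print(where(o),np.round(o["wrist_force"],1))
im,d=grab_frame("scene");cv2.imwrite("pics/s4.png",cv2.resize(im[180:400,270:500,::-1],None,fx=2.6,fy=2.6))
```

```text
8.85 (array([-60. ,  -0. ,  88.2]), np.float64(16.0)) [ 0.8  0.2 -3.2] 0.0133
9.3 (array([-77.8,  -0. ,  85.2]), np.float64(16.0)) [ 0.9 -0.  -3.4] 0.0133
9.68 (array([-91.9,  -0. ,  84.1]), np.float64(16.0)) [-0.1  0.  -3.3] 0.0132
9.97 (array([-91.6,   0. ,  82.9]), np.float64(12.8)) [ 0.   1.1 -1.9] 0.0134
10.26 (array([-91.8,   0. ,  82.3]), np.float64(9.7)) [ 0.6  1.  -3.2] 0.0131
10.54 (array([-91.9,   0. ,  81.8]), np.float64(6.5)) [-1.   0.1 -3.1] 0.0133
10.82 (array([-91.9,   0. ,  81.2]), np.float64(3.3)) [ 0.3  0.5 -3.4] 0.0133
11.11 (array([-91.9,   0. ,  80.5]), np.float64(0.1)) [-0.6  0.7 -3.5] 0.0131
(array([-92.,  -0.,  81.]), np.float64(0.1)) [ 0.2  0.1 -2.2]
```

View pics/s4.png

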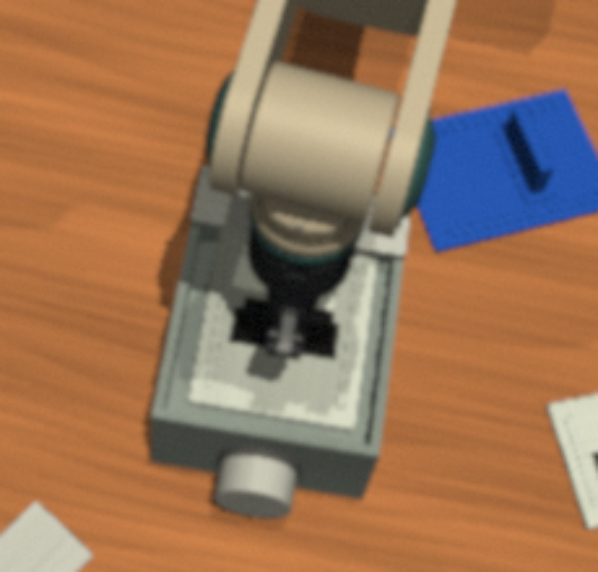

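The cover is flat inside the rim, about 1 mm above the ledge. I'll lower it to contact, release and back off.

Run:
```python
from h import *
for z in(.0802,.0797,.0792):
    p,O=tcp(BOX,YB,-.092,z,0,1,gx=.0205,h=.0125)
    move_straight(p,O,velocity=.01);o=get_obs();print(where(o),np.round(o["wrist_force"],1))
    if o["wrist_force"][2]>2:break
gripper_to(.05);o=get_obs();print("open",o["opening"],np.round(o["wrist_force"],1))
move_straight(p+[0,0,.12],O,.1);move_to([.40,-.25,.30],O)
wait(.5);print(get_obs()["time_s"],np.round(get_obs()["wrist_force"],1))
im,d=grab_frame("top");c,T=cam("top");P=cloud(d,c,T)
Z=R.from_euler("z",YB,degrees=True).as_matrix();Q=((P-[*BOX,0])@Z)*1000
m=(abs(Q[...,0]-22)<62)&(abs(Q[...,1])<55)&(abs(Q[...,2]-86)<9);q=Q[m]
print(len(q),np.median(q[:,2]),np.linalg.lstsq(np.c_[q[:,:2],np.ones(len(q))],q[:,2],rcond=None)[0])
g=Q[(abs(Q[...,0])<90)&(abs(Q[...,1])<70)&(Q[...,2]>118)];print("grip",rect(g/1000))
cv2.imwrite("pics/t5.png",cv2.resize(im[120:270,200:460,::-1],None,fx=3,fy=3,interpolation=cv2.INTER_CUBIC))
im,d=grab_frame("scene");cv2.imwrite("pics/s5.png",cv2.resize(im[180:400,270:500,::-1],None,fx=2.6,fy=2.6))
```

```text
(array([-92. ,   0. ,  80.2]), np.float64(0.0)) [-0.1  0.8 -2.9]
(array([-92. ,  -0. ,  79.7]), np.float64(0.0)) [ 0.4 -0.5 -3. ]
(array([-91.9,   0. ,  79.7]), np.float64(0.0)) [-2.   0.4  2.6]
open 0.05006530430519915 [-0.1  1.  -0.5]
15.5833 [-0.2  0.   0.5]
2015 86.10534618073395 [-6.34806655e-03  2.49160751e-03  8.62856343e+01]
grip [-26.4 -11.2 108.   82.8   8.2]
```

View pics/s5.png

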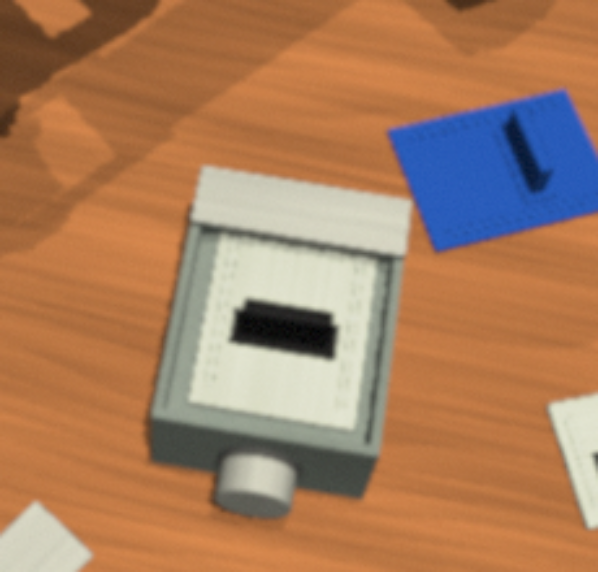

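View pics/t5.png

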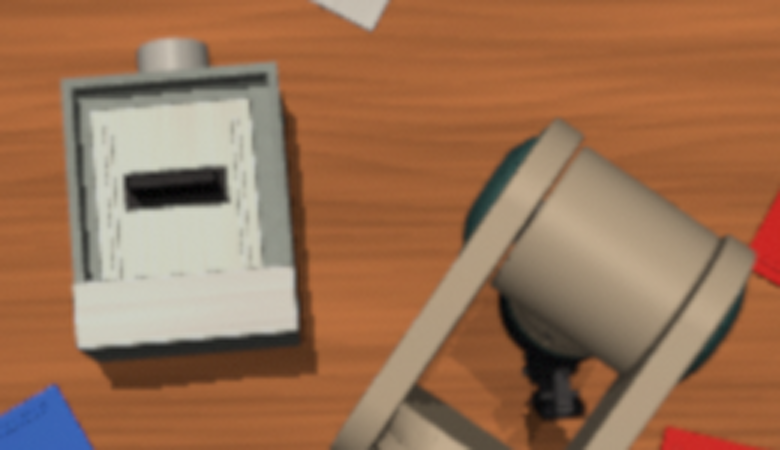

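Both pictures show the cover lying flat inside the rim (top face at 86.1 mm, level), with its near edge under the lip and the gripper clear of it. I'm handing in.

```bash
python3 -c "
from plant import *
print(sign_off())"
```

```text
the job is handed in; nothing more can be done
None
```

The long cover lies flat in the filter box with its far-from-grip edge under the lip. The gripper let go and moved clear, the short cover was left alone, and the job was handed in at about 16 s of the 43 s limit.

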